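# File the burr off a clamped plate edge at the lab bench

## Robot

A 7-joint arm with a two-finger parallel gripper is mounted at the origin on the work surface. World frame = base frame: x ahead of the robot, y to its left, z up, the work surface at z = 0. Lengths are in m, angles in rad, forces in N, time in s.
With the tool pointing down it reaches from about 0.375 to 0.925 m from the base axis. Payload 3.1 kg.
Tool frame: the origin (TCP) lies between the finger pads; the fingertips stand 19 mm ahead of it and the grasp point (between the pads) is the TCP; z points along the fingers, y is the direction in which the jaws open and shut (so a half turn about z gives the same grasp; the last joint's range is limited). The gripper opens to 85 mm and grips with 20 to 120 N. Pads are 22 mm wide; open, the fingers measure 114 mm over their backs; the gripper's body (76 mm by 85 mm) begins 54 mm behind the grasp point. The pads swing forward as they close: fully open they stand 13 mm farther back than shut.
Start: joints at [1.048, 0.383, 0.044, 1.598, -0.018, 1.161, -0.05], TCP at [0.268, -0.592, 0.25] pointing down, gripper open.
Joint ranges: [-2.61, 2.61], [-0.41, 2.15], [-1.48, 1.57], [0, 2.5], [-1.57, 4.71], [0.05, 1.97], [-2.85, 2.85]. Speed limits (rad/s): [2.79, 2.79, 3.14, 3.14, 3.14, 3.14, 3.14].

## Interface

Orientations are given as a unit quaternion [x, y, z, w].
In Python, from bench import move_ptp, movel, move_j, move_gripper, pause, inverse_kinematics, read_camera, camera_params, MotionError, sign_off, look_for, tip_of, read_time_s, read_qpos, read_joint_vel, read_effort, read_eef_pos, read_tcp_rot, read_ft_force, read_ft_torque, read_finger_gap gives the robot as it stands. Calls block until the motion is done:
- move_ptp(position, orientation): joint-space move of the TCP to a pose.
- movel(position, orientation=None, speed=0.15): straight line of the TCP; orientation=None keeps the orientation; speed is the mean speed in m/s.
- move_j(angles): joint-space move.
- move_gripper(opening, effort=None): finger opening in m; effort is the grip in N (None keeps the last); returns when the fingers have stopped.
- pause(seconds).
- inverse_kinematics(position, orientation): joint angles nearest the present ones, or None.
- read_camera(name): name is "scene" or "top"; returns the picture (420x560x3 uint8, red, green, blue); there is no depth.
- camera_params(name): a dict with "K" (3x3 intrinsics, pixels), "camera_from_world" (4x4, takes a point from world to camera coordinates). Camera axes: x right, y down, z forward; pixel columns grow to the right and rows downward; lengths in m; the calibration is good to about 2 mm. A picture is of the moment at which its call begins. camera_params takes no time and is no camera call.
A pose or a line that the arm cannot do raises MotionError and nothing moves.
- sign_off(): hands the job in, once; it reports no verdict.
Trained networks look in the newest picture that a camera, given by its name, has taken for a name from the list of things; names that differ only in an ending like _2 or _b are one class to them, and where a whole thing is asked for, a point or a joint stands for the part that bears it (a point fixed in the world has none). Each returns a list of dicts, best first, with "confidence" (0 to 1); they miss things now and then, are a little off and sometimes report something else, mostly with a low value. They report only what shows in the picture. A call takes as long as a camera call. They do not tell look-alikes from the thing itself.
- look_for(camera, name): "at" ([column, row] in pixels, amid what is visible of it).
- tip_of(camera, name): "at" ([column, row] in pixels: a listed point, or the origin of a listed thing).
Readings, each from a call of its own:
- read_time_s(): time.
- read_qpos(): joint angles.
- read_joint_vel(): joint speeds.
- read_effort(): joint torques, N m.
- read_eef_pos(): TCP position.
- read_tcp_rot(): TCP orientation.
- read_ft_force(): force on the tool from outside, world axes, zero at the start.
- read_ft_torque(): the same for the moment, N m.
- read_finger_gap(): finger opening in m.
Only numpy, scipy, OpenCV 4.12 (cv2) and the standard library are available. Lean on these libraries where they do the work, as an engineer would, in place of code of your own. Each camera call takes 0.05 s, during which the arm holds its last target. There are 200 camera calls.

## Task

Take the file by its grip and dress the top edge of the aluminium plate clamped in the filing stand: at least three full forward strokes square across the edge, away from the robot with the front end of the file leading, pressed lightly all along the stroke, lifting the file clear of the plate before each return so that it is never dragged back over the edge. Feel for the edge, since the plate's height is not known, and do not press hard. Then set the file down gently, flat, teeth down and inside its tray, and leave everything else on the bench as it is.

Things in the scene. Friction and masses are not known exactly. Their poses are not given: they have to be found in the camera images.
- file_grip (a point): Centre of the file's grip: an upright grey block 50 mm long (x), 22 mm wide (y), 42 mm tall, standing on the middle of a flat steel blade 26 mm wide and 6 mm thick. This point is 27 mm above the blade's toothed underside; the block's top is 48 mm above it. x runs along the blade to its front, z is up. About 0.25 kg. The file lies teeth down in the tray, front roughly along the tray's x.
- file_front (a point): Front end of the file's blade, on the toothed underside, 102 mm ahead (x) of the grip's centre. The blade's last 12 mm here are narrower (16 mm). The square rear end is 80 mm behind the grip's centre. The file cuts when it is pushed towards this front end.
- stand: Filing stand, fixed: grey base 170 (x) x 130 (y) x 20 mm with rails, a spring-centred carriage on them, and a dark clamp (34 mm in x, 100 mm in y) on two columns holding an aluminium plate upright. Origin under the middle of the base, z up; x is the forward filing direction. Full stroke, pressed all along: file grip's centre from 25-60 mm short of the origin (-x side) to 20-50 mm past it, then lift.
- edge_foot (a point): Point on the stand at bench level right below the middle of the plate's top edge (carriage at rest); axes as the stand. The bare straight edge is level, 6 mm thick (x), 84 mm long (y). Its height differs from start to start, 112 to 134 mm above the bench, and is not told: find it by touch. The jaws end 22 mm below it. The blade lies level and square (15 degrees) across it.
- cushion (a point): Point on the stand's base, 20 mm above the bench, below the plate. The plate sits on a spring cushion: it yields downward from about 1.8 N, then 1 mm per 0.7 N, for 12 mm (about 10 N), then stops hard. A good stroke presses with 3 to 10 N; under 2 N does not count as filing, over 20 N is too hard.
- carriage (a joint): Slide of the sprung carriage along the stand's x, m: 0 at rest, up to 0.012 either way, about 1 mm per 1 N of drag. Positive: dragged forward by a stroke (at least 0.0008 in a good one). Below -0.001 with the file on the plate: the file is being dragged back.
- tray: White open tray, fixed, 250 (x) x 110 (y) mm outside, 4 mm walls, rim 11 mm above the bench, inner floor 4 mm above the bench. Origin under its centre, x along its length. The file lies in it roughly along x, its grip near the tray's middle, and goes back so.
- dishes: Bystander, leave alone: stack of three glass dishes, 92 mm across and 48 mm tall; origin under its centre.
- jar: Bystander, leave alone: amber jar 60 mm across, 75 mm tall; origin under its centre.
- flask: Bystander, leave alone: clear capped bottle 52 mm across, 85 mm tall; origin under its centre.
- pipette: Bystander, leave alone: hand pipette lying down, about 250 mm long, 26 mm high; origin on the bench below its body, x along it.
- wash_bottle: Bystander, leave alone: white bottle 64 mm across, 170 mm tall; origin under its centre.
Mind the look-alikes: they are no part of the job. Leave any red look-alike of the part that bears file_grip alone.

How it is judged:
On the way, in this order (a step that is already met when the one before it is completed fails the run):
1. first stroke: front of the blade pressed on the edge (over 2 N), level and square, grip 22 mm or more short of it (contact force between file and stand above 2 N and angle between file_grip's own z axis and vertical below 0.15 rad and angle between the x axis of file_grip and the x axis of stand, either way round below 0.26 rad and z of file_grip in the frame of stand above 0.12 m and x of file_grip in the frame of stand below -0.022 m), for 0.05 s.
2. first stroke: still pressed on the edge half-way, the carriage dragged forward (contact force between file and stand above 2 N and angle between file_grip's own z axis and vertical below 0.15 rad and angle between the x axis of file_grip and the x axis of stand, either way round below 0.26 rad and z of file_grip in the frame of stand above 0.12 m and x of file_grip in the frame of stand between -0.012 and 0.006 m and value of joint carriage above 0.0008 m), for 0.02 s.
3. first stroke: still pressed with the grip 16 mm or more past the edge (contact force between file and stand above 2 N and angle between file_grip's own z axis and vertical below 0.15 rad and angle between the x axis of file_grip and the x axis of stand, either way round below 0.26 rad and z of file_grip in the frame of stand above 0.12 m and x of file_grip in the frame of stand above 0.016 m and value of joint carriage above 0.0008 m), for 0.02 s.
4. second stroke: front of the blade pressed on the edge (over 2 N), level and square, grip 22 mm or more short of it (all of step 1), for 0.05 s.
5. second stroke: still pressed on the edge half-way, the carriage dragged forward (all of step 2), for 0.02 s.
6. second stroke: still pressed with the grip 16 mm or more past the edge (all of step 3), for 0.02 s.
7. third stroke: front of the blade pressed on the edge (over 2 N), level and square, grip 22 mm or more short of it (all of step 4), for 0.05 s.
8. third stroke: still pressed on the edge half-way, the carriage dragged forward (all of step 5), for 0.02 s.
9. third stroke: still pressed with the grip 16 mm or more past the edge (all of step 6), for 0.02 s.
At the end, for the whole second after the job is handed in: After three complete forward strokes, never dragged back over the edge, the file lies at rest in the tray: flat (within 0.03 rad), teeth down on the tray floor, grip centre within 40 mm of the tray's long middle line and 45 mm behind to 23 mm ahead of its centre (x of file_grip in the frame of tray between -0.045 and 0.023 m and y of file_grip in the frame of tray between -0.04 and 0.04 m and z of file_grip in the frame of tray below 0.034 m and angle between file_grip's own z axis and vertical below 0.03 rad and linear speed of file below 0.02 m/s and contact force between file and tray above 0.5 N); the robot touches nothing.
It fails at once if the file is dragged back over the edge (on the plate with over 0.7 N while the carriage is pulled back over 1 mm) (contact force between file and stand above 0.7 N and value of joint carriage below -0.001 m).
It fails at once if the file is pressed on the stand with more than 20 N (contact force between file and stand above 20 N).
It fails at once if the file is dropped or slammed into the tray (over 0.45 m/s within 5 mm of its floor) (horizontal distance between file_grip and tray below 0.12 m and z of file_grip in the frame of tray below 0.036 m and linear speed of file above 0.45 m/s).
It fails at once if a bystander is moved by more than 20 mm (distance of any of dishes, jar, flask, pipette, wash_bottle from where it was at the start of the episode above 0.02 m).
It also fails if it takes over 72 s, if anything falls off the work surface, if the arm or the gripper's body presses on something with over 40 N, if the wrist force passes 120 N, or if a joint passes its speed limit or range.

## Working session

There is one attempt and no reset: what is moved stays moved. The work goes in short steps, each a Python script; the robot and the scene stay as the last script left them, time stands still between calls to the robot, and variables do not carry over. Pictures are saved under pics/ and viewed, about 8 in all and at most 12, crops included, and the job is handed in when it is done.

```bash
mkdir -p pics; ls; cat > h.py <<'E'
import numpy as np, cv2
from bench import *
def ray(cam,uv,z):
    p=camera_params(cam);K=np.array(p["K"]);T=np.array(p["camera_from_world"])
    R,t=T[:3,:3],T[:3,3];c=-R.T@t
    d=R.T@np.linalg.inv(K)@np.array([uv[0],uv[1],1.0]);return c+d*(z-c[2])/d[2]
def proj(cam,P):
    p=camera_params(cam);q=np.array(p["camera_from_world"])@np.append(P,1);q=np.array(p["K"])@q[:3];return q[:2]/q[2]
def save(cam,name):
    im=read_camera(cam);cv2.imwrite("pics/"+name,cv2.cvtColor(im,cv2.COLOR_RGB2BGR));return im
E
python3 - <<'E'
from h import *
np.set_printoptions(precision=4,suppress=True)
a=save("scene","s0.png");b=save("top","t0.png")
cv2.imwrite("pics/t0x.png",cv2.resize(cv2.cvtColor(b,cv2.COLOR_RGB2BGR),(800,600)))
for c in("scene","top"):
    T=np.array(camera_params(c)["camera_from_world"]);print(c,-T[:3,:3].T@T[:3,3])
    for n,z in(("file_grip",.031),("file_front",.004),("stand",0),("edge_foot",0),("cushion",.02),("tray",0)):
        for r in tip_of(c,n)[:3]: print(n,np.array(r["at"]),round(r["confidence"],2),ray(c,r["at"],z))
for n in("dishes","jar","flask","pipette","wash_bottle"):
    print(n,[ (np.round(r["at"]),round(r["confidence"],2),ray("top",r["at"],0)) for r in tip_of("top",n)[:2]])
print(read_time_s(),read_tcp_rot(),read_ft_force())
E
```

```text
pics
scene [ 1.2028 -0.2264  1.0598]
file_grip [341.3 156.2] 0.73 [0.3424 0.2622 0.031 ]
file_grip [233.2 255.9] 0.56 [ 0.5999 -0.1827  0.031 ]
file_front [244.4 287.1] 0.71 [ 0.6908 -0.1771  0.004 ]
file_front [368.8 174.8] 0.62 [0.4284 0.3289 0.004 ]
stand [355.5 228.7] 0.69 [0.6103 0.1983 0.    ]
stand [232.6 261.7] 0.65 [ 0.5999 -0.1879  0.    ]
stand [307.8 275.6] 0.42 [0.7127 0.0035 0.    ]
edge_foot [356.1 224.5] 0.8 [0.5967 0.2065 0.    ]
edge_foot [411.  198.6] 0.19 [0.5617 0.4166 0.    ]
cushion [357.5 222. ] 0.59 [0.6011 0.2062 0.02  ]
tray [235.1 259.8] 0.89 [ 0.5962 -0.1794  0.    ]
top [ 0.4543 -0.0195  1.0905]
file_grip [173.2 292.3] 0.86 [0.3488 0.2586 0.031 ]
file_grip [351.6 193.3] 0.7 [ 0.5928 -0.1851  0.031 ]
file_front [144.9 265.2] 0.87 [0.4145 0.3393 0.004 ]
file_front [196.8 190.6] 0.6 [0.6054 0.209  0.004 ]
stand [198.4 191.9] 0.8 [0.6026 0.2057 0.    ]
edge_foot [198.4 190.6] 0.77 [0.6059 0.2057 0.    ]
cushion [200.  192.3] 0.79 [0.5988 0.1975 0.02  ]
tray [345.  195.3] 0.79 [ 0.5918 -0.1729  0.    ]
dishes [(array([284., 249.]), 0.92, array([ 0.455 , -0.0148,  0.    ]))]
jar [(array([276., 204.]), 0.97, array([0.5696, 0.0058, 0.    ]))]
flask [(array([278., 153.]), 0.74, array([ 0.7045, -0.0018,  0.    ]))]
pipette [(array([119., 207.]), 0.96, array([0.5637, 0.4103, 0.    ]))]
wash_bottle [(array([436., 205.]), 0.71, array([ 0.5666, -0.405 ,  0.    ]))]
0.95 [0.9775 0.2108 0.     0.    ] [0.7081 0.1762 0.1781]
```

View pics/t0x.png

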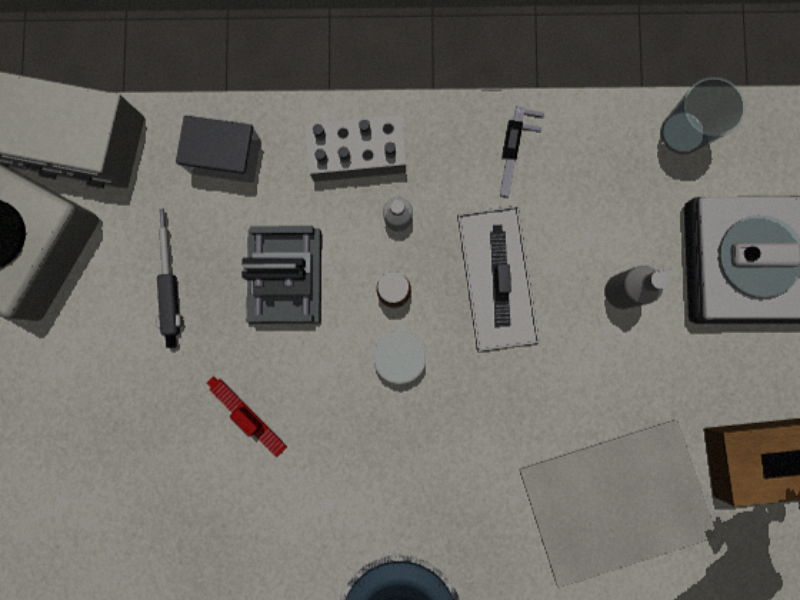

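View pics/s0.png

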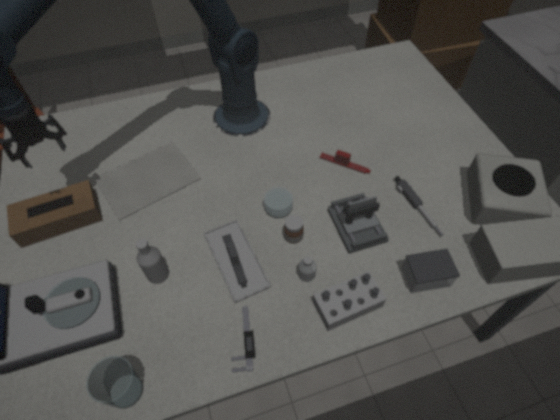

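The top view shows the real file (dark) in the tray. In the 800x600 version the tray is at about (498,280), and the narrow front points up (+x) at (497,228). The red decoy is at (245,418) and the stand at (284,275), with its plate clamp at about (285,265). I'll enlarge to get the yaws.

```bash
python3 - <<'E'
from h import *
b=cv2.imread("pics/t0.png")
A=cv2.resize(b[150:240,160:240],None,fx=5,fy=6.666/6.666*5,interpolation=cv2.INTER_CUBIC)
B=cv2.resize(b[140:255,310:385],None,fx=5,fy=5,interpolation=cv2.INTER_CUBIC)
H=max(A.shape[0],B.shape[0]);o=np.zeros((H,A.shape[1]+B.shape[1],3),np.uint8)
o[:A.shape[0],:A.shape[1]]=A;o[:B.shape[0],A.shape[1]:]=B
cv2.imwrite("pics/c1.png",np.clip(o.astype(float)*1.5,0,255).astype(np.uint8));print(o.shape)
g=cv2.cvtColor(b,cv2.COLOR_BGR2GRAY)
for r in range(155,235,6): 
    x=np.where(g[r,338:362]<75)[0]+338; print(r,x.min() if len(x) else None,x.max() if len(x) else None,end='; ')
print()
print(ray("top",(280,210),0.02)[:2]-ray("top",(281,211),0.02)[:2])
E
```

```text
(575, 775, 3)
155 None None; 161 345 351; 167 343 353; 173 344 353; 179 344 353; 185 344 356; 191 345 356; 197 345 356; 203 345 357; 209 345 355; 215 346 356; 221 346 356; 227 346 356; 233 None None; 
[0.0025473 0.0025169]
```

View pics/c1.png

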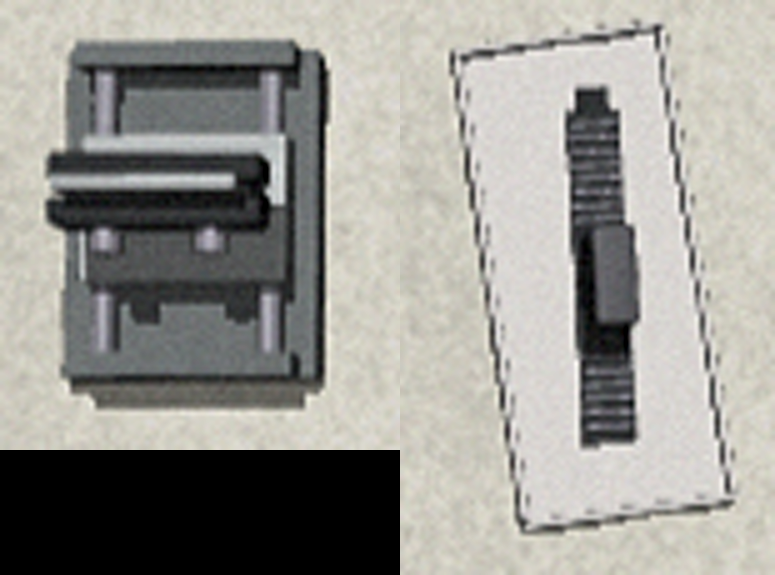

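The crop shows the stand square to the world axes (yaw about 0), with the plate's edge middle at native (188.4,186.2). The blade runs from (348.2,158) to (351.6,228.4), the grip top is at (353.2,195), and the tray is yawed about 0.15.

```bash
cat >> h.py <<'E'
from scipy.spatial.transform import Rotation as Ro
def down(yaw): return (Ro.from_euler('z',yaw)*Ro.from_euler('x',np.pi)).as_quat()
def ft(n=8):
    a=[]
    for _ in range(n): a.append(read_ft_force())
    return np.mean(a,0)
np.set_printoptions(precision=4,suppress=True)
E
python3 - <<'E'
from h import *
f=ray("top",(348.2,158),.01);r=ray("top",(351.6,228.4),.01)
print("front",f,"rear",r,"len",np.linalg.norm(f-r),"yaw",np.arctan2(*(f-r)[1::-1]))
print("grip from blade",r+(f-r)*80/182,"from block top",ray("top",(353.2,195),.052))
for z in(.112,.123,.134): print("edge",z,ray("top",(188.4,186.2),z))
e=lambda a:((a[0]-400)/5+310,a[1]/5+140)
C=np.array([ray("top",e(a),.011) for a in((452,55),(658,28),(733,503),(525,530))]);print("tray",C.mean(0),np.linalg.norm(C[0]-C[1]),np.linalg.norm(C[0]-C[3]),np.arctan2(*(C[0]-C[3])[1::-1]),np.arctan2(*(C[1]-C[2])[1::-1]))
for y in(.048,.048+np.pi,.048-np.pi):
    print(y,inverse_kinematics([.593,-.185,.034],down(y)))
    print(inverse_kinematics([.555,.205,.155],down(y-.048)),inverse_kinematics([.65,.205,.155],down(y-.048)))
t=read_time_s();a=np.array([read_ft_force() for _ in range(10)]);print(a.std(0),a.mean(0),read_time_s()-t)
E
```

```text
front [ 0.687  -0.1813  0.01  ] rear [ 0.5059 -0.1869  0.01  ] len 0.18109439793519433 yaw 0.031094749695865974
grip from blade [ 0.5855 -0.1844  0.01  ] from block top [ 0.5858 -0.1857  0.052 ]
edge 0.112 [0.6008 0.206  0.112 ]
edge 0.123 [0.5992 0.2035 0.123 ]
edge 0.134 [0.5975 0.201  0.134 ]
tray [ 0.5902 -0.1798  0.011 ] 0.10682279284563287 0.2462295986281795 0.13899006427172647 0.1349704338508224
0.048 [ 0.3518  0.5965 -0.1456  1.7924  0.1185  0.7611 -1.3777]
[ 0.1683  0.4836 -0.7345  1.7941  0.377   1.0091 -2.2848] [ 0.1212  0.6328 -0.6808  1.5635  0.4309  1.0999 -2.2338]
3.189592653589793 [ 0.6321  0.6532 -0.505   1.7778  0.4146  0.818   1.545 ]
[ 0.3375  0.5798 -0.9752  1.7871  0.5432  1.0704  0.7364] [ 0.1555  0.6502 -0.7339  1.5617  0.469   1.1127  0.8832]
-3.093592653589793 [ 0.6321  0.6532 -0.505   1.7778  0.4146  0.818   1.545 ]
[ 0.3375  0.5798 -0.9752  1.7871  0.5432  1.0704  0.7364] [ 0.1555  0.6502 -0.7339  1.5617  0.469   1.1127  0.8832]
[0. 0. 0.] [0.7081 0.1762 0.1781] 0.0
```

```bash
sed -i 's/    for _ in range(n): a.append/    for _ in range(n): pause(.02); a.append/' h.py
python3 - <<'E'
from h import *
q=down(np.pi+.037)
move_gripper(.06,40)
move_ptp([.587,-.185,.20],q)
movel([.587,-.185,.06],q,.15)
print(ft())
movel([.587,-.185,.034],q,.05)
print(ft(),read_eef_pos())
move_gripper(.015,60)
print(read_finger_gap(),ft(),read_eef_pos())
movel([.587,-.185,.06],q,.05)
pause(.2);print(read_finger_gap(),ft(),read_time_s(),read_eef_pos())
save("top","t1.png");im=save("scene","s1.png")
c=proj("scene",[.587,-.185,.05]).astype(int);print(c)
cc=im[max(c[1]-70,0):c[1]+70,max(c[0]-90,0):c[0]+90,::-1]
tt=read_camera("top")[130:270,270:450,::-1]
cv2.imwrite("pics/c2.png",np.clip(1.5*cv2.resize(np.hstack([cc,tt]).astype(np.float32),None,fx=2.2,fy=2.2,interpolation=cv2.INTER_CUBIC),0,255))
E
```

```text
[ 0.1805 -0.0141  0.1972]
[ 0.2765 -0.0262 -0.1146] [ 0.5874 -0.185   0.0343]
0.021400670703749437 [-0.0002  0.958   2.1569] [ 0.5874 -0.1847  0.0344]
0.021623498627837665 [-0.0594  0.0622 -2.8424] 6.7833 [ 0.5868 -0.1849  0.0597]
[230 249][ WARN:0@16.576] global loadsave.cpp:1063 imwrite_ Unsupported depth image for selected encoder is fallbacked to CV_8U.
```

View pics/c2.png

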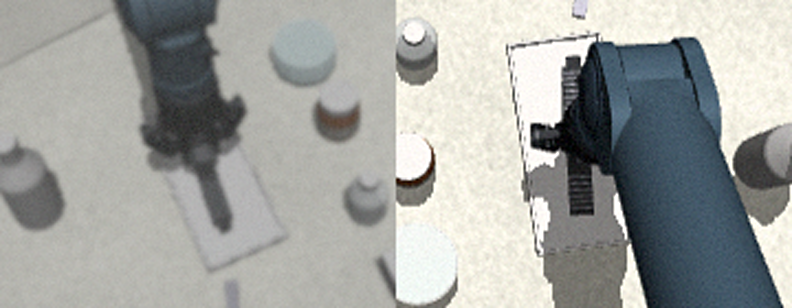

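The file is held straight and level and weighs 2.8 N. In the picture it hangs under the gripper, parallel to its lying direction, clear of the bystanders. Next I carry it to the stand, feel for the edge and make the first stroke.

```bash
cat >> h.py <<'E'
QS=down(np.pi); X0,X1,Y=.556,.638,.204
def stroke(w,zs,target=5.5,fine=.001):
    """descend from zs until target force, push forward, lift. returns z of pressing"""
    z=zs;ztouch=None
    while True:
        z-=fine; assert z>.125
        movel([X0,Y,z],QS,.02); f=ft(3)-w
        if f[2]>.8 and ztouch is None: ztouch=z;print("touch",z,f)
        if ztouch: print("  press",round(z,4),f)
        if f[2]>target-.6: break
        if f[2]>.5 and f[0]>.6: print("back pull!",f)
        if ztouch and ztouch-z>.010: break
    for x in np.linspace(X0,X1,6)[1:]:
        movel([x,Y,z],QS,.06); f=read_ft_force()-w
        print("  x",round(x,3),round(z,4),f,read_eef_pos(),read_time_s())
        z-=np.clip((target-f[2])/.7*.0006,-.0015,.0015)
    movel([X1+.006,Y,z+.012],QS,.08)
    movel([X1+.006,Y,z+.035],QS,.2)
    return ztouch,z
E
python3 - <<'E'
from h import *
movel([.587,-.185,.25],None,.2)
move_ptp([X0,Y,.23],QS)
movel([X0,Y,.173],QS,.1);pause(.3)
w=ft();print("tare",w,read_time_s())
print(stroke(w,.172)); pause(.2)
print("after",ft()-w,read_finger_gap(),read_time_s())
E
```

```text
tare [ 0.1948 -0.2303 -3.0772] 10.6333
touch 0.16899999999999998 [-0.2417 -0.2121  0.9078]
  press 0.169 [-0.2417 -0.2121  0.9078]
  press 0.168 [ 0.0362 -0.0773  0.3994]
  press 0.167 [0.2432 0.5001 0.7342]
  press 0.166 [0.2221 0.1801 0.3603]
  press 0.165 [-0.0293  0.1143  0.1192]
  press 0.164 [-0.2204  0.4644  0.2114]
  press 0.163 [-0.1642  0.2272  0.4423]
  press 0.162 [-0.1642  0.3139  0.4246]
  press 0.161 [-0.7452  0.1908  0.5494]
  press 0.16 [-0.3122 -0.1956  2.2741]
  press 0.159 [-0.3824  0.0753  3.491 ]
  x 0.572 0.159 [-0.4487 -0.4067  2.708 ] [0.5734 0.2041 0.1591] 14.9583
  x 0.589 0.1575 [-0.6289 -0.1242  4.266 ] [0.5894 0.204  0.1576] 15.3833
  x 0.605 0.1564 [-1.0968  0.1857  4.719 ] [0.6059 0.204  0.1566] 15.8083
  x 0.622 0.1558 [-1.9771 -0.5142  4.9932] [0.6223 0.2039 0.1558] 16.2333
  x 0.638 0.1553 [-1.3104  1.1451  5.6933] [0.6386 0.2039 0.1554] 16.6583
(0.16899999999999998, np.float64(0.1555042377370377))
after [-0.1672  0.3632  0.1748] 0.021131532277741543 17.575
```

The real contact is at TCP z ≈ 0.1603; the earlier "touch" at 0.169 was sensor noise. The first stroke pressed 2.7 to 5.7 N with forward drag, though it was light at the start. I'll make four more, slightly firmer, so that three are certainly complete.

```bash
python3 - <<'E'
from h import *
for k in range(4):
    movel([X0,Y,.19],QS,.2)
    movel([X0,Y,.163],QS,.1);pause(.15);w=ft(6)
    movel([X0,Y,.1535],QS,.025);f0=ft(4)-w
    log=[]
    for x in (.58,.603,.62,X1):
        movel([x,Y,.1535],QS,.06);log.append(read_ft_force()-w)
    movel([X1+.006,Y,.165],QS,.08)
    movel([X1+.006,Y,.19],QS,.2)
    print(k,w,"start",f0,"log",np.array(log)[:,[0,2]].tolist(),read_finger_gap(),read_time_s())
    if max(l[2] for l in log)>13: print("too hard");break
save("scene","s2.png")
E
```

```text
0 [-0.1687 -0.2188 -2.4973] start [-0.0771 -0.3268  6.3119] log [[-3.2075468028361374, 6.293711870276373], [-3.1900877812444377, 7.17952329126498], [-3.465469129793374, 6.332363110613487], [-2.967423410710614, 6.456339698683778]] 0.021462271610969644 21.9833
1 [ 0.1962  0.2239 -2.6629] start [ 0.0238 -0.836   6.3262] log [[-3.5538599125700907, 6.663965040874034], [-3.445071297989139, 6.5855014576420885], [-2.547482148274684, 5.163431858121555], [-2.369498777765142, 6.222317092665078]] 0.021273604809165923 26.3917
2 [ 0.1153  0.1237 -2.2103] start [-0.7306 -0.3693  5.6736] log [[-3.2826809956429055, 6.465404180705249], [-2.8594051784240224, 6.187867264910018], [-2.1335853575805412, 5.60289057952148], [-3.6123548390392815, 6.306053187490615]] 0.021429742637310546 30.8
3 [-0.1278  0.1406 -2.5785] start [ 0.2227 -0.3094  5.9275] log [[-2.6557815300800627, 6.104351300877573], [-2.960131601826998, 6.074502269934061], [-2.5661578455209892, 6.311408864608984], [-2.674270963434716, 6.084682748858261]] 0.021450877272592327 35.2083
```

All four strokes were steady at 5–7 N with about 3 N of forward drag. Now I return the file to the tray.

```bash
python3 - <<'E'
from h import *
q=down(np.pi+.10);P=[.586,-.181]
movel([X1+.006,Y,.24],QS,.2)
move_ptp(P+[.23],q)
movel(P+[.06],q,.12);movel(P+[.040],q,.04);pause(.2);w=ft();print("w",w)
z=.040
while z>.032:
    z-=.001;movel(P+[z],q,.02);f=ft(4)-w
    if f[2]>1.5: break
print(z,f,read_eef_pos())
save("top","t3.png");im=save("scene","s3.png")
move_gripper(.03);pause(.3);print("rel",ft())
move_gripper(.055);pause(.2)
movel(P+[.08],q,.06);movel(P+[.25],q,.2)
move_ptp([.40,-.42,.30],q)
print(read_time_s(),ft(),read_finger_gap())
b=save("top","t4.png");s=save("scene","s4.png")
for c in("top","scene"):
    if c=="scene": pass
    print(c,[(np.array(r["at"]),r["confidence"],ray(c,r["at"],.031)) for r in tip_of(c,"file_grip")[:2]])
    print(c,[(np.array(r["at"]),r["confidence"],ray(c,r["at"],.004)) for r in tip_of(c,"file_front")[:2]])
for n in("dishes","jar","flask","pipette","wash_bottle"):
    print(n,[ray("top",r["at"],0) for r in tip_of("top",n)[:1]])
B=b[120:270,250:450,::-1];S=s[190:340,160:360,::-1]
cv2.imwrite("pics/c4.png",np.clip(1.5*cv2.resize(np.hstack([B,S]),None,fx=2,fy=2,interpolation=cv2.INTER_CUBIC).astype(float),0,255).astype(np.uint8))
E
```

```text
w [ 0.0157  0.098  -3.0018]
0.033999999999999996 [-0.8352 -0.1127  3.4908] [ 0.5864 -0.181   0.0344]
rel [ 0.0056  0.0431 -0.213 ]
46.0 [ 0.3718  0.4523 -0.1035] 0.05495706099074536
top [(array([351.3, 196.2]), 0.9, array([ 0.5855, -0.1843,  0.031 ])), (array([170.5, 293.1]), 0.84, array([0.3469, 0.2653, 0.031 ]))]
top [(array([344.1, 156.9]), 0.83, array([ 0.6912, -0.1716,  0.004 ])), (array([141.9, 266.5]), 0.75, array([0.4112, 0.3469, 0.004 ]))]
scene [(array([234.3, 255.4]), 0.83, array([ 0.5993, -0.1793,  0.031 ])), (array([342.2, 152. ]), 0.74, array([0.3254, 0.2729, 0.031 ]))]
scene [(array([248.7, 284.2]), 0.79, array([ 0.6861, -0.1633,  0.004 ])), (array([368.3, 173. ]), 0.7, array([0.4205, 0.3308, 0.004 ]))]
dishes []
jar [array([0.5727, 0.0123, 0.    ])]
flask [array([ 0.7103, -0.0002,  0.    ])]
pipette [array([0.571, 0.411, 0.   ])]
wash_bottle [array([ 0.5637, -0.4097,  0.    ])]
```

View pics/c4.png

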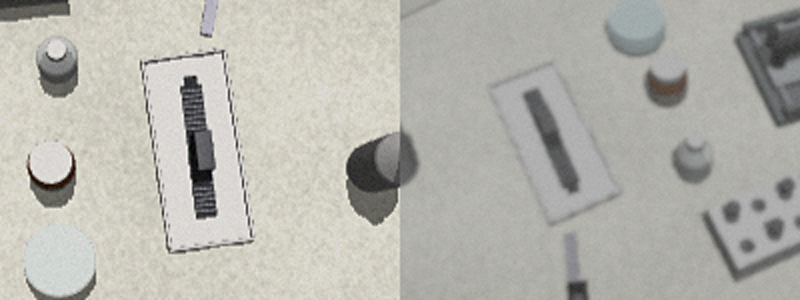

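The picture shows the file flat in the middle of the tray, at about (200,150), with its front up. The dishes, jar, flask and wash bottle stand where they were, and the gripper is clear.

```bash
python3 -c "
from bench import *
sign_off();print(read_time_s())"
```

```text
the job is handed in; nothing more can be done
the job is handed in; nothing more can be done
```

I dressed the plate's edge with five forward strokes, lifting the file clear before each return. The file is back in its tray and the job is handed in; no verdict was reported.

- **Edge height:** I felt contact at TCP z of about 0.160 m, which puts the edge about 130 mm above the bench. A first "touch" at 0.169 m was only sensor noise.
- **First stroke:** It was light, rising from 2.7 to 5.7 N. About halfway along, the drag read only about 1 N, so it may not count as a full stroke.
- **Strokes two to five:** These read 5.2 to 7.2 N, with 2.1 to 3.6 N of forward drag and no sign of dragging back. They give at least three full strokes without the first.
- **File in tray:** I lowered it in 1 mm steps until it touched, with about 3.5 N on contact, then let go. The last picture shows it flat in the middle of the tray with its front forward and the gripper clear. The top camera puts the grip at about (0.586, -0.184), within about 6 mm of the tray's centre. The scene camera reads x about 14 mm farther forward, which is still within limits.
- **Bystanders:** The jar, flask, pipette and wash bottle measured within about 8 mm of their starting positions, about as far off as the network's other readings. The network missed the dishes in the last check, but the picture shows them still standing in place.
- **Time:** About 46 s of the 72 s were used.

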